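# Park the finished tins behind the catches

### The arm

A 6-joint arm with a two-finger parallel gripper is mounted at the origin on the work surface. World frame = base frame: x ahead of the robot, y to its left, z up, the work surface at z = 0. Lengths are in m, angles in rad, forces in N, time in s.
With the tool pointing down it reaches from about 0.25 to 0.725 m from the base axis. Payload 4 kg.
Tool frame: the origin (TCP) lies where the fingers leave the gripper's body, on its centre line; the fingertips stand 73 mm ahead of it and the grasp point (between the pads) lies 54 mm ahead of it (bot.tips_ahead is the z of the fingertips in the tool frame, in m); z points along the fingers, y is the direction in which the jaws open and shut (so a half turn about z gives the same grasp; the last joint's range is limited). The gripper opens to 85 mm and grips with 20 to 120 N. Pads are 22 mm wide; open, the fingers measure 114 mm over their backs; the gripper's body (76 mm by 85 mm) begins 54 mm behind the grasp point. The pads swing forward as they close: fully open they stand 13 mm farther back than shut.
Start: joints at [-1.272, 0.241, 0.005, 1.335, 0, 1.571], TCP at [0.147, -0.478, 0.304] pointing down, gripper open.
Joint ranges: [-2.72, 2.72], [-1.05, 1.87], [-1.09, 1.28], [-1.99, 2.15], [-1.42, 1.44], [-3.14, 3.14]. Speed limits (rad/s): [2.79, 2.79, 3.14, 3.14, 3.14, 3.14].

### API

Orientations are given as a unit quaternion [x, y, z, w].
In Python, from workcell import readout, camera, get_calibration, order, bot gives the robot as it stands.
- The arm moves only by the tool send_rows, never from a script. Its argument "moves" is a list of rows, each a list of 3 entries, a list of its own where there are three numbers: the shift along the tool's x, y, z in mm, then the turn, a rotation vector about the tool's x, y, z in rad, then the finger opening in mm, from 0 to 85.4. In form: [[[dx, dy, dz], [ax, ay, az], grip], ...]. A call has 1 to 12 rows; each row is the pose to reach, as a shift and turn from the pose measured when the call began, along the tool's axes at that moment; what a row does not reach only later rows make up. A row lasts 1/12 s, in which the tool goes at most 41.7 mm and 7.16 degrees, less where a joint would pass 70% of its speed; a pose out of reach is approached as far as the arm can. A call with a gripper value outside its range is refused whole. The fingers move at their own pace and stop on an object; the grip force is fixed at half the most. Time passes only in rows, so rows that repeat a pose let the fingers close. It gives the time, the measured TCP pose, the force and the opening at its end, in the units of the state.
- readout.get_obs(): the state, without advancing time (a new reading comes with each control period).
- camera(name): name is "scene" or "side" or "wrist"; returns the picture (400x640x3 uint8, red, green, blue); there is no depth.
- get_calibration(name): a dict with "fx", "fy", "cx", "cy" (pixels), "k1" (the pictures are not rectified: a ray, as slopes to the right and down, at radius r is drawn at 1 + k1 r^2 times it, then the intrinsics apply), "R" (3x3) and "t" (3): a world point X has camera coordinates R X + t. Camera axes: x right, y down, z forward; pixel columns grow to the right and rows downward; lengths in m; the calibration is good to about 2 mm. A picture is of the moment at which its call begins: read the wrist's pose just before it. get_calibration takes no time and is no camera call; for the wrist camera it gives the pose at the moment of the call.
- order.job_done(): hands the job in, once; it reports no verdict.
The state is a dict: "clock": time; "joint_pos": joint angles; "joint_vel": joint speeds; "tau": joint torques, N m; "eef_pos": TCP position; "tool_rot": TCP orientation; "ft_force": force on the tool from outside, world axes, zero at the start; "ft_torque": the same for the moment, N m; "grip_width": finger opening in m.
Only numpy, scipy, OpenCV 4.12 (cv2) and the standard library are available. Lean on these libraries where they do the work, as an engineer would, in place of code of your own. Each camera call takes 0.05 s, during which the arm holds its last target. There are 200 camera calls.

### The job

The two tins with blue lids are finished: with the fingertips push each of them steadily up its sloping lane, right up to the stop at the top, so that the yellow catch springs up behind it and it cannot roll back. Roll them in the lane, do not flick or lift them. Leave the white-lidded tin at the foot of its lane and the sherds and the glue bottle where they are.

Things in the scene. Friction and masses are not known exactly. Their poses are not given: they have to be found in the camera images.
- deck: Sloping deck of a grey sheet-steel rack fixed to the bench: three parallel lanes, middles at y = -71, 0, +71 mm, 68 mm wide inside. Origin: on the floor of the middle lane at its low end, at the inner face of the front lip, 32 mm above the bench. x runs up the slope along the lanes (8 degrees above level), y level across them, z square to the floor. Lip: 12 mm above the floor, x -3 to 0 mm.
- stop (a point): The stop at the top of the middle lane: centre of the face of a black rubber pad, at deck x = 222 mm, 35 mm above the floor; the other lanes have the same at deck y = -71 and +71 mm. The end plate behind the pads stands 50 mm above the floor. The lanes' side walls, 3 mm thick, stand only 20 mm above the floor, so a tin's upper part is free.
- blue_tin_1: Grey metal tin with a blue lid, finished; in any of the lanes. Closed, 70 mm in diameter, 62 mm wide, 0.15 to 0.31 kg, lying on its side so that it rolls along the lane. Origin: its centre; y: its axle, parallel to deck y. It starts at rest against the front lip, centre at deck x 26 mm, deck z 35 mm; against the stop its centre is at deck x 187 mm.
- blue_tin_2: Grey metal tin with a blue lid, finished; in any of the lanes. Closed, 70 mm in diameter, 62 mm wide, 0.15 to 0.31 kg, lying on its side so that it rolls along the lane. Origin: its centre; y: its axle, parallel to deck y. It starts at rest against the front lip, centre at deck x 26 mm, deck z 35 mm; against the stop its centre is at deck x 187 mm.
- white_tin: Grey metal tin with a white lid, not finished; in any of the lanes. Closed, 70 mm in diameter, 62 mm wide, 0.15 to 0.31 kg, lying on its side so that it rolls along the lane. Origin: its centre; y: its axle, parallel to deck y. It starts at rest against the front lip, centre at deck x 26 mm, deck z 35 mm; against the stop its centre is at deck x 187 mm.
- sherd_1: Grey-green pottery sherd with a paper slip, about 80 x 50 x 9 mm, lying on the bench on the deck +y side of the rack. Origin: centre of its underside.
- sherd_2: Grey-green pottery sherd with a paper slip, about 65 x 45 x 8 mm, lying on the bench on the deck -y side of the rack. Origin: centre of its underside.
- glue_bottle: Amber glue bottle with a black cap, 44 mm in diameter, 100 mm high, standing on the bench on the deck -y side of the rack. Origin: centre of its underside.
- catch_1 (a joint): Yellow spring catch in the floor of the lane at deck y = -71 mm: a tongue 18 mm wide rising to its free end at deck x 152 mm, 13 mm above the floor. Rad: 0 = up, about 0.31 = pressed flush. A tin rolled over it presses it down; when the tin is within about 7 mm of the stop the catch springs up behind it, and the tin, let go, rolls back that little on to it.
- catch_2 (a joint): Yellow spring catch in the floor of the lane at deck y = 0: a tongue 18 mm wide rising to its free end at deck x 152 mm, 13 mm above the floor. Rad: 0 = up, about 0.31 = pressed flush. A tin rolled over it presses it down; when the tin is within about 7 mm of the stop the catch springs up behind it, and the tin, let go, rolls back that little on to it.
- catch_3 (a joint): Yellow spring catch in the floor of the lane at deck y = +71 mm: a tongue 18 mm wide rising to its free end at deck x 152 mm, 13 mm above the floor. Rad: 0 = up, about 0.31 = pressed flush. A tin rolled over it presses it down; when the tin is within about 7 mm of the stop the catch springs up behind it, and the tin, let go, rolls back that little on to it.

How it is judged:
By the outcome, as a careful person would: the job done as asked, in the order asked, and still so for the second after the job is handed in, with the robot touching nothing.
It also fails if it takes over 58 s, if anything falls off the work surface, if the arm or the gripper's body presses on something with over 40 N, if the wrist force passes 120 N, or if a joint passes its speed limit or range.

## Working session

There is one attempt and no reset: what is moved stays moved. The work goes in short steps, Python scripts to look and compute and a tool call to move; the robot and the scene stay as the last step left them, time stands still between calls to the robot, and variables do not carry over. Pictures are saved under pics/ and viewed, about 8 in all and at most 12, crops included, and the job is handed in when it is done.

Besides the shell and the picture viewer there is one more tool, called after "Request:" by a JSON object that holds its "op" and its "data". send_rows: Moves the arm, as the interface text tells. Its arguments: {"type":"object","properties":{"moves":{"type":"array","items":{"type":"array"}}},"required":["moves"]}

```bash
mkdir -p pics; ls
python3 - <<'E'
from workcell import readout, camera, get_calibration
import cv2
for n in("scene","side"):
    cv2.imwrite(f"pics/{n}0.png",camera(n)[:,:,::-1]); print(n,get_calibration(n))
print(readout.get_obs())
E
```

```text
pics
scene {'fx': 396.62039016018986, 'fy': 396.62039016018986, 'cx': 323.6821001085593, 'cy': 198.11507637146468, 'k1': -0.00240755514355157, 'R': array([[ 0.55670667,  0.83067496, -0.00753608],
       [ 0.62821109, -0.42691931, -0.65045424],
       [-0.54353335,  0.35737797, -0.75950805]]), 't': array([-0.3168064 , -0.35405466,  1.26960447])}
side {'fx': 416.7032684240321, 'fy': 416.7032684240321, 'cx': 317.900884818143, 'cy': 202.17143275755262, 'k1': -0.08618130360706053, 'R': array([[ 0.99522067, -0.09610037,  0.01733612],
       [-0.05020464, -0.65580668, -0.75325766],
       [ 0.08375748,  0.74878723, -0.65749704]]), 't': array([-0.59814358,  0.08083788,  0.81711564])}
{'clock': 0.1, 'joint_pos': array([-1.27198870e+00,  2.41360375e-01,  3.84982337e-03,  1.33521816e+00,
       -1.29329960e-05,  1.57080039e+00]), 'joint_vel': array([ 0.00045219, -0.00044358,  0.00476198,  0.00029185, -0.0003196 ,
       -0.00015145]), 'tau': array([ 3.46218112e-04, -3.73138440e+01,  2.53010041e+01,  1.08987329e-02,
       -4.96640689e-05,  2.65672817e-06]), 'eef_pos': array([ 0.14705879, -0.47742685,  0.30308702]), 'tool_rot': array([ 9.88859835e-01,  1.48846541e-01, -1.50213100e-04, -9.54468209e-04]), 'ft_force': array([0.04305388, 0.45384291, 0.32583806]), 'ft_torque': array([ 0.03828727, -0.01538691,  0.04136813]), 'grip_width': 0.08554406758401392}
```

View pics/scene0.png

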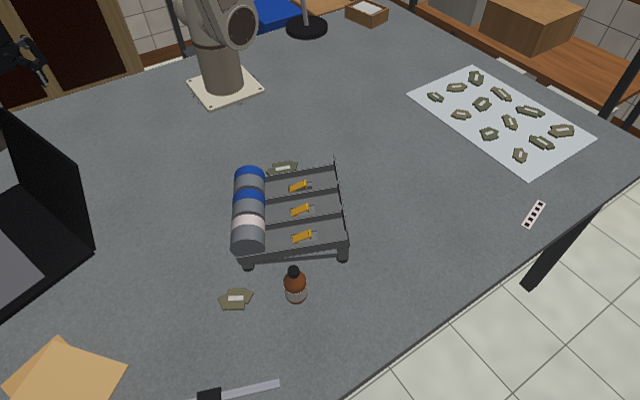

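View pics/side0.png

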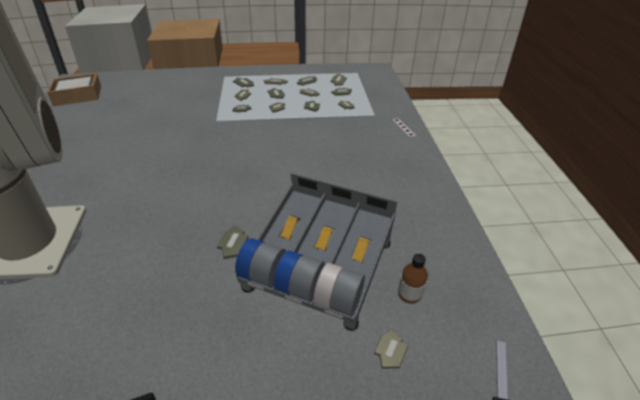

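The blue lids are in lanes y=+71 (nearest the base, tin at side (258,262)) and y=0 (tin at (298,272)). The white lid is in lane −71 at (338,288). The catches are at about (290,227), (324,238) and (360,249), and the pads at (308,184), (342,193) and (377,203). Next I'll zoom in to get the deck pose.

```bash
cat > h.py <<'E'
import numpy as np, cv2
from workcell import get_calibration
def ray(n,u,v,z):
    c=get_calibration(n); d=np.array([(u-c['cx'])/c['fx'],(v-c['cy'])/c['fy']]); s=d.copy()
    for _ in range(8): s=d/(1+c['k1']*(s@s))
    w=c['R'].T@np.r_[s,1]; o=-c['R'].T@c['t']
    return o+w*(z-o[2])/w[2]
E
python3 - <<'E'
from h import *
im=cv2.imread("pics/side0.png"); cv2.imwrite("pics/sidez.png",cv2.resize(im[170:330,225:415],None,fx=4,fy=3.75,interpolation=cv2.INTER_CUBIC))
for n in("scene","side"):
    a=cv2.cvtColor(cv2.imread(f"pics/{n}0.png"),cv2.COLOR_BGR2HSV)
    m=cv2.inRange(a,(15,150,120),(32,255,255))
    k,_,st,ce=cv2.connectedComponentsWithStats(m)
    for s,c in zip(st[1:],ce[1:]):
        if s[4]>40: print(n,s,c.round(1),ray(n,*c,.057).round(4))
    if n=="side":
        m=cv2.inRange(cv2.imread("pics/side0.png"),(0,0,0),(32,32,32)); k,_,st,ce=cv2.connectedComponentsWithStats(m[170:220,285:400])
        for s,c in zip(st[1:],ce[1:]):
            if s[4]>40: print("pad",s,(c+[285,170]).round(1),ray(n,*(c+[285,170]),.0976).round(4))
E
```

```text
scene [289 180  17  12  99] [297.3 185.7] [ 0.5406 -0.0535  0.057 ]
scene [290 203  19  14 121] [299.3 209.3] [ 0.603  -0.0863  0.057 ]
scene [292 229  19  14 137] [301.3 235.8] [ 0.6654 -0.1198  0.057 ]
side [281 217  16  21 171] [288.5 227.3] [ 0.5391 -0.0555  0.057 ]
side [316 227  15  23 178] [323.5 238. ] [ 0.6017 -0.0886  0.057 ]
side [353 238  15  24 188] [360.3 248.9] [ 0.6646 -0.1207  0.057 ]
pad [ 14   9  18  10 112] [307.2 183.4] [0.5804 0.0229 0.0976]
pad [ 47  18  19  11 127] [341.  192.7] [ 0.6428 -0.0103  0.0976]
pad [ 82  27  20  12 139] [376.4 202.3] [ 0.7053 -0.0433  0.0976]
```

View pics/sidez.png

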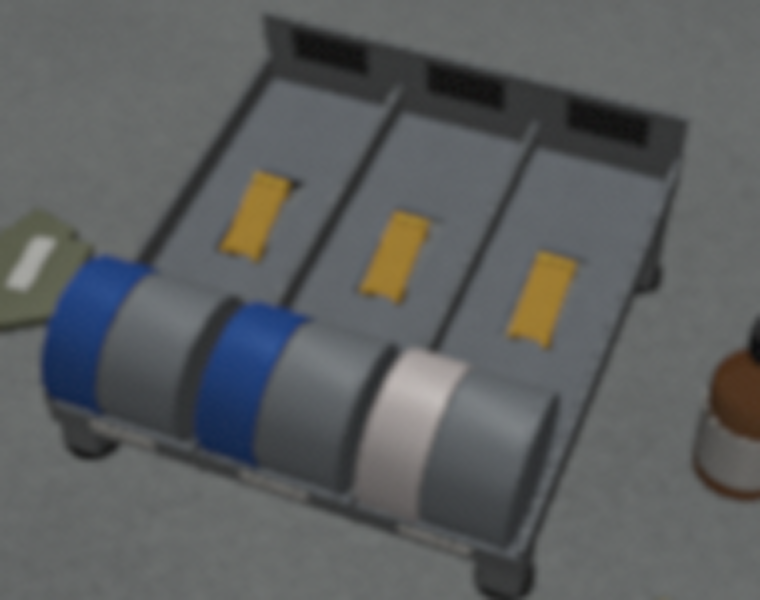

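Request:
{"op": "send_rows", "data": {"moves": [[[20,-9,5],[0,0,-0.05],12],[[55,-24,10],[0,0,-0.12],12],[[92,-40,15],[0,0,-0.2],12],[[130,-57,25],[0,0,-0.28],12],[[168,-73,35],[0,0,-0.36],12],[[206,-90,45],[0,0,-0.44],12],[[244,-107,50],[0,0,-0.52],12],[[282,-123,60],[0,0,-0.6],12],[[318,-139,65],[0,0,-0.68],12],[[350,-153,70],[0,0,-0.74],12],[[368,-161,75],[0,0,-0.78],12],[[374,-163,80],[0,0,-0.784],12]]}}

```text
clock: 1.1
eef_pos: [0.4585, -0.2089, 0.2226]
tool_rot: [0.855, 0.518, 0.0, -0.001]
ft_force: [-0.6, -1.0, 0.1]
grip_width: 0.0122
```

Request:
{"op": "send_rows", "data": {"moves": [[[0,0,0],[0,0,0],12],[[0,0,0],[0,0,0],12]]}}

```text
clock: 1.27
eef_pos: [0.458, -0.2086, 0.2218]
tool_rot: [0.855, 0.518, -0.0, -0.002]
ft_force: [0.1, -0.4, -0.2]
grip_width: 0.0119
```

Request:
{"op": "send_rows", "data": {"moves": [[[-1,0,20],[0,0,0],12],[[-3,0,45],[0,0,0],12],[[-3,0,70],[0,0,0],12],[[-3,0,85],[0,0,0],12],[[-3,0,89],[0,0,0],12],[[-3,0,89],[0,0,0],12]]}}

```text
clock: 1.77
eef_pos: [0.4547, -0.2117, 0.132]
tool_rot: [0.856, 0.517, -0.001, -0.003]
ft_force: [-0.6, -0.3, -0.4]
grip_width: 0.0122
```

```bash
cat > look.py <<'E'
import sys; from h import *; from workcell import camera,readout
im=camera("side")[:,:,::-1]; cv2.imwrite(f"pics/{sys.argv[1]}.png",cv2.resize(im[100:340,200:440],(600,600)))
o=readout.get_obs(); p=o['eef_pos']-[.5422,-.2001,0]
print("h",p[0]*.468+p[1]*.883,"y",-p[0]*.883+p[1]*.468,"tipz",p[2]-.073,o['tool_rot'].round(4),o['ft_force'].round(2),o['clock'])
E
python3 look.py a
```

```text
h -0.05094657847461334 y 0.07085369316145304 tipz 0.06012383629169386 [ 8.560e-01  5.169e-01 -5.000e-04 -2.200e-03] [ 0.31 -0.17  0.61] 1.8167
```

View pics/a.png

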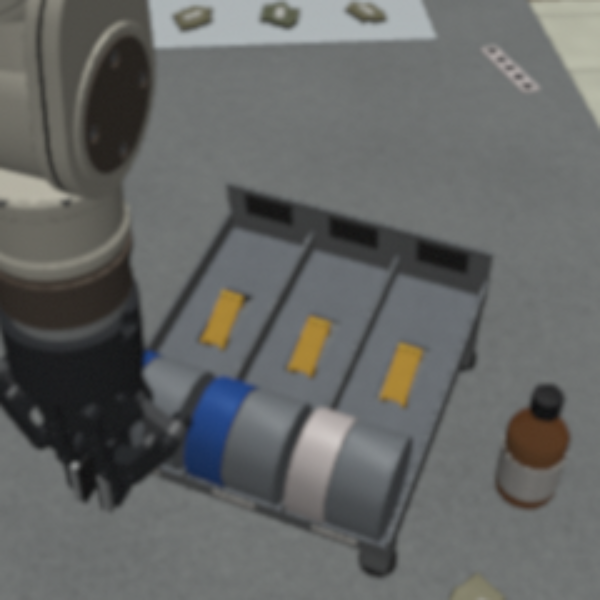

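The fingers (crop 90,490) are in front of lane +71. The gripper's linkage sticks out sideways at crop (180,435), so I'll check its height against the top of the neighbouring tin (z≈0.105).

Run:
```python
from h import *
for px in((182,430),(170,455),(150,475),(108,505),(5,380),(40,425)):
    u,v=200+px[0]*.4,100+px[1]*.4
    f=lambda z:(ray("side",u,v,z)[:2]-[.5422,-.2001])@[.468,.883]
    a,b=f(0),f(.2); z=.2*(-.051-a)/(b-a); p=ray("side",u,v,z)-[.5422,-.2001,0]
    print(px,"z",round(z,4),"decky",round(-p[0]*.883+p[1]*.468,4))
```

```text
(182, 430) z 0.1549 decky 0.0071
(170, 455) z 0.1278 decky 0.0166
(150, 475) z 0.1008 decky 0.032
(108, 505) z 0.0507 decky 0.0668
(5, 380) z 0.1433 decky 0.1264
(40, 425) z 0.1107 decky 0.1074
```

At y≈31 the linkage would clear the neighbour only narrowly. I'll push with the tips 16 mm higher (about 6 mm above the tin's centre), which leaves about 18 mm.

Request:
{"op": "send_rows", "data": {"moves": [[[0,0,-8],[0,0,0],12],[[3,0,-16],[0,0,0],12],[[10,0,-16],[0,0,0],12],[[17,0,-16],[0,0,0],12],[[22,0,-16],[0,0,0],12],[[26,0,-16],[0,0,0],12],[[30,0,-16.5],[0,0,0],12],[[34,0,-17],[0,0,0],12],[[38,0,-17.5],[0,0,0],12],[[42,0,-18],[0,0,0],12],[[46,0,-18.5],[0,0,0],12],[[50,0,-19],[0,0,0],12]]}}

```text
clock: 2.82
eef_pos: [0.4792, -0.1674, 0.1522]
tool_rot: [0.856, 0.517, -0.001, -0.002]
ft_force: [-1.1, -1.1, -0.6]
grip_width: 0.0121
```

```bash
python3 look.py b
```

```text
h 7.151777361635164e-05 y 0.07087633121278833 tipz 0.07926878587654877 [ 8.558e-01  5.172e-01 -1.000e-04 -2.400e-03] [-0.15  0.37 -0.35] 2.8667
```

View pics/b.png

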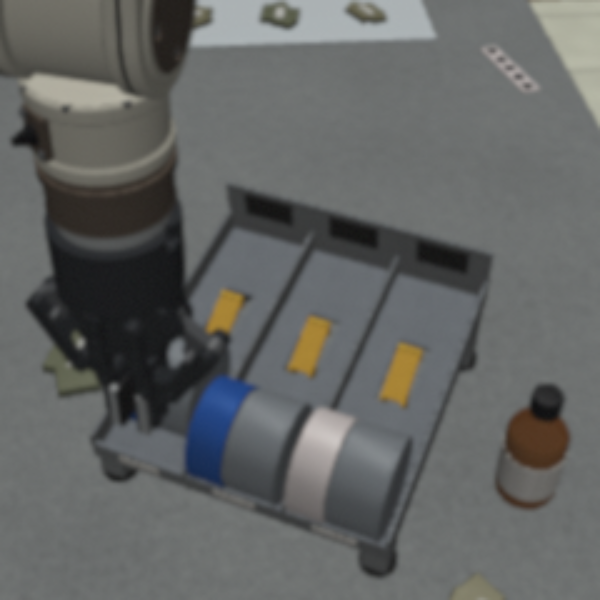

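The tin in lane +71 is rolling ahead of the fingers and its neighbours haven't moved. Continuing.

Request:
{"op": "send_rows", "data": {"moves": [[[4,0,-0.5],[0,0,0],12],[[8,0,-1],[0,0,0],12],[[12,0,-1.5],[0,0,0],12],[[16,0,-2],[0,0,0],12],[[20,0,-3],[0,0,0],12],[[24,0,-3.5],[0,0,0],12],[[28,0,-4],[0,0,0],12],[[32,0,-4.5],[0,0,0],12],[[36,0,-5],[0,0,0],12],[[40,0,-5.5],[0,0,0],12],[[44,0,-6],[0,0,0],12],[[48,0,-6.5],[0,0,0],12]]}}

```text
clock: 3.87
eef_pos: [0.5021, -0.124, 0.1589]
tool_rot: [0.856, 0.517, -0.0, -0.002]
ft_force: [-0.8, -0.5, 1.4]
grip_width: 0.012
```

Request:
{"op": "send_rows", "data": {"moves": [[[4,0,-0.5],[0,0,0],12],[[8,0,-1],[0,0,0],12],[[12,0,-1.5],[0,0,0],12],[[16,0,-2],[0,0,0],12],[[20,0,-3],[0,0,0],12],[[24,0,-3.5],[0,0,0],12],[[28,0,-4],[0,0,0],12],[[32,0,-4.5],[0,0,0],12],[[36,0,-5],[0,0,0],12],[[40,0,-5.5],[0,0,0],12],[[44,0,-6],[0,0,0],12],[[48,0,-6.5],[0,0,0],12]]}}

```text
clock: 4.87
eef_pos: [0.5245, -0.0812, 0.1655]
tool_rot: [0.856, 0.517, -0.0, -0.002]
ft_force: [-1.0, -1.7, 1.1]
grip_width: 0.0116
```

```bash
python3 look.py c
```

```text
h 0.09752064403978768 y 0.07114030262982866 tipz 0.09265487117969863 [ 8.557e-01  5.175e-01  4.000e-04 -2.600e-03] [0.53 0.64 0.47] 4.9167
```

Request:
{"op": "send_rows", "data": {"moves": [[[4,0,-0.5],[0,0,0],12],[[8,0,-1],[0,0,0],12],[[12,0,-1.5],[0,0,0],12],[[16,0,-2],[0,0,0],12],[[20,0,-3],[0,0,0],12],[[24,0,-3.5],[0,0,0],12],[[27,0,-4],[0,0,0],12],[[30,0,-4.5],[0,0,0],12],[[32,0,-4.5],[0,0,0],12],[[34,0,-5],[0,0,0],12],[[36,0,-5],[0,0,0],12],[[37,0,-5],[0,0,0],12]]}}

```text
clock: 5.92
eef_pos: [0.5419, -0.0482, 0.1709]
tool_rot: [0.856, 0.517, -0.0, -0.002]
ft_force: [-3.1, -4.4, 3.5]
grip_width: 0.0122
```

Request:
{"op": "send_rows", "data": {"moves": [[[1,0,0],[0,0,0],12],[[2,0,0],[0,0,0],12],[[3,0,0],[0,0,0],12]]}}

```text
clock: 6.17
eef_pos: [0.5421, -0.0475, 0.1708]
tool_rot: [0.856, 0.517, -0.003, -0.001]
ft_force: [-5.8, -9.5, 4.6]
grip_width: 0.0122
```

```bash
python3 look.py d
```

```text
h 0.13465406565161991 y 0.071526392192903 tipz 0.09783688071782846 [ 8.562e-01  5.166e-01 -3.000e-03 -7.000e-04] [-3.71 -8.55  4.88] 6.2167
```

View pics/d.png

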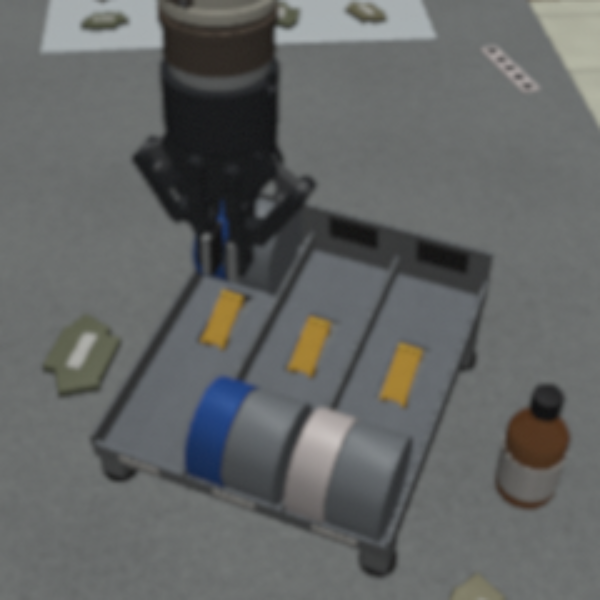

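The catch at (223,318) is up behind tin 1, and the force and position (h=134.7 mm) match contact with the stop. Backing off, then over to the middle lane.

Request:
{"op": "send_rows", "data": {"moves": [[[-3,0,0],[0,0,0],12],[[-10,0,0],[0,0,0],12],[[-22,0,-2],[0,0,0],12],[[-38,0,-15],[0,0,0],12],[[-56,0,-35],[0,0,0],12],[[-78,6,-55],[0,0,0],12],[[-100,18,-68],[0,0,0],12],[[-124,32,-70],[0,0,0],12],[[-148,48,-70],[0,0,0],12],[[-170,62,-70],[0,0,0],12],[[-183,70,-70],[0,0,0],12],[[-187,72,-70],[0,0,0],12]]}}

```text
clock: 7.22
eef_pos: [0.5187, -0.249, 0.2412]
tool_rot: [0.857, 0.515, -0.003, -0.0]
ft_force: [0.4, 0.4, 0.0]
grip_width: 0.0122
```

```bash
python3 look.py e
```

```text
h -0.05358946636529226 y -0.0016231183442580316 tipz 0.16802550392975035 [ 8.569e-01  5.154e-01 -2.900e-03 -8.000e-04] [0.35 0.41 0.09] 7.2667
```

View pics/e.png

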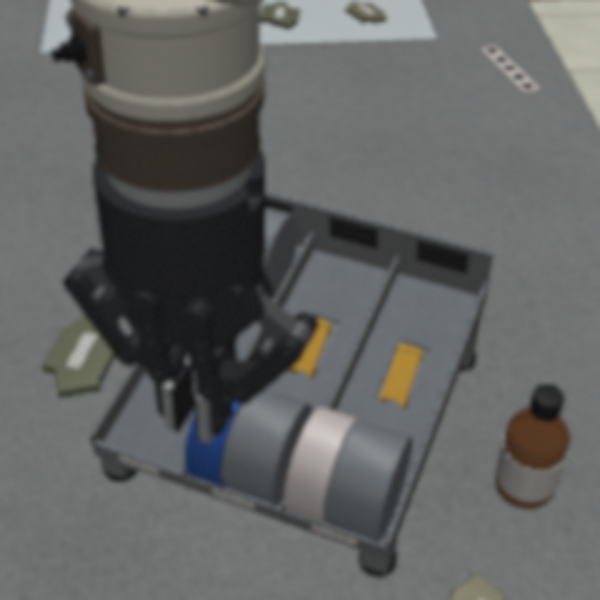

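Tin 1 has stayed at the top and the hand is in front of the middle lane. Lowering it and starting the second push.

Request:
{"op": "send_rows", "data": {"moves": [[[0,-1,15],[0,0,0],12],[[0,-1.5,40],[0,0,0],12],[[0,-1.5,65],[0,0,0],12],[[0,-1.5,85],[0,0,0],12],[[0,-1.5,92],[0,0,0],12],[[6,-1.5,92],[0,0,0],12],[[13,-1.5,92],[0,0,0],12],[[19,-1.5,92],[0,0,0],12],[[23,-1.5,92],[0,0,0],12],[[27,-1.5,92],[0,0,0],12],[[31,-1.5,91.5],[0,0,0],12],[[35,-1.5,91],[0,0,0],12]]}}

```text
clock: 8.27
eef_pos: [0.5336, -0.2168, 0.1507]
tool_rot: [0.857, 0.515, -0.003, -0.0]
ft_force: [-0.6, -0.6, 0.2]
grip_width: 0.0119
```

```bash
python3 look.py f
```

```text
h -0.01799404371585921 y -0.0001422409003085474 tipz 0.07769537993671012 [ 8.568e-01  5.157e-01 -2.300e-03 -4.000e-04] [ 0.89  0.95 -0.75] 8.3167
```

View pics/f.png

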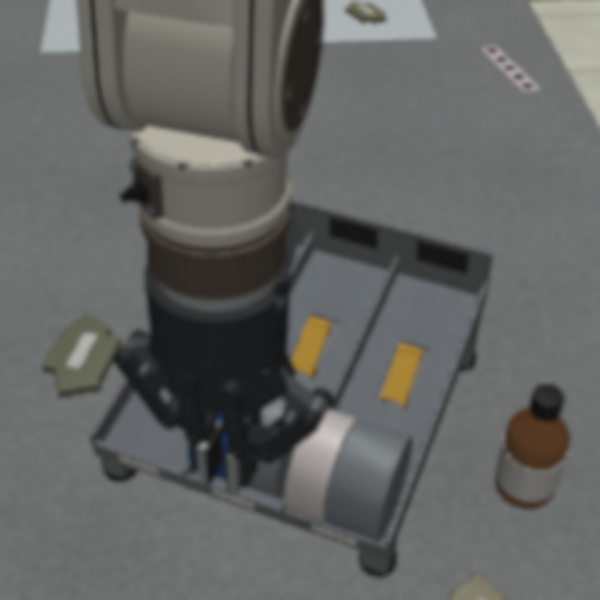

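The second tin is rolling and the white tin hasn't moved. Continuing.

Request:
{"op": "send_rows", "data": {"moves": [[[4,0,-0.5],[0,0,0],12],[[8,0,-1],[0,0,0],12],[[12,0,-1.5],[0,0,0],12],[[16,0,-2],[0,0,0],12],[[20,0,-3],[0,0,0],12],[[24,0,-3.5],[0,0,0],12],[[28,0,-4],[0,0,0],12],[[32,0,-4.5],[0,0,0],12],[[36,0,-5],[0,0,0],12],[[40,0,-5.5],[0,0,0],12],[[44,0,-6],[0,0,0],12],[[48,0,-6.5],[0,0,0],12]]}}

```text
clock: 9.32
eef_pos: [0.5566, -0.1732, 0.157]
tool_rot: [0.857, 0.516, -0.002, -0.0]
ft_force: [-1.0, -0.1, 0.9]
grip_width: 0.0116
```

Request:
{"op": "send_rows", "data": {"moves": [[[4,0,-0.5],[0,0,0],12],[[8,0,-1],[0,0,0],12],[[12,0,-1.5],[0,0,0],12],[[16,0,-2],[0,0,0],12],[[20,0,-3],[0,0,0],12],[[24,0,-3.5],[0,0,0],12],[[28,0,-4],[0,0,0],12],[[32,0,-4.5],[0,0,0],12],[[36,0,-5],[0,0,0],12],[[40,0,-5.5],[0,0,0],12],[[44,0,-6],[0,0,0],12],[[48,0,-6.5],[0,0,0],12]]}}

```text
clock: 10.32
eef_pos: [0.5792, -0.1304, 0.1633]
tool_rot: [0.857, 0.516, -0.002, -0.0]
ft_force: [-0.5, -1.8, 1.3]
grip_width: 0.0125
```

```bash
python3 look.py g
```

```text
h 0.0797115099048306 y -0.00012675665674530268 tipz 0.09042580971676896 [ 8.565e-01  5.161e-01 -1.800e-03 -7.000e-04] [-0.1   0.64  0.72] 10.3667
```

Request:
{"op": "send_rows", "data": {"moves": [[[4,0,-0.5],[0,0,0],12],[[8,0,-1],[0,0,0],12],[[12,0,-1.5],[0,0,0],12],[[16,0,-2],[0,0,0],12],[[20,0,-3],[0,0,0],12],[[24,0,-3.5],[0,0,0],12],[[28,0,-4],[0,0,0],12],[[32,0,-4.5],[0,0,0],12],[[36,0,-5],[0,0,0],12],[[40,0,-5.5],[0,0,0],12],[[43,0,-6],[0,0,0],12],[[46,0,-6.5],[0,0,0],12]]}}

```text
clock: 11.37
eef_pos: [0.6013, -0.0885, 0.1697]
tool_rot: [0.856, 0.516, -0.002, -0.001]
ft_force: [0.3, 0.7, 0.0]
grip_width: 0.0121
```

Request:
{"op": "send_rows", "data": {"moves": [[[2,0,0],[0,0,0],12],[[4,0,-0.5],[0,0,0],12],[[6,0,-0.5],[0,0,0],12],[[8,0,-0.5],[0,0,0],12],[[9,0,-0.5],[0,0,0],12],[[10,0,-0.5],[0,0,0],12],[[11,0,-0.5],[0,0,0],12],[[11.5,0,-0.5],[0,0,0],12]]}}

```text
clock: 12.03
eef_pos: [0.6052, -0.0809, 0.1703]
tool_rot: [0.857, 0.515, -0.005, 0.001]
ft_force: [-6.2, -9.6, 3.5]
grip_width: 0.0121
```

```bash
python3 look.py i
```

```text
h 0.1346993739432885 y 9.920137887569486e-05 tipz 0.09727139464599167 [ 8.571e-01  5.152e-01 -4.700e-03  8.000e-04] [-4.19 -7.94  4.05] 12.0833
```

View pics/i.png

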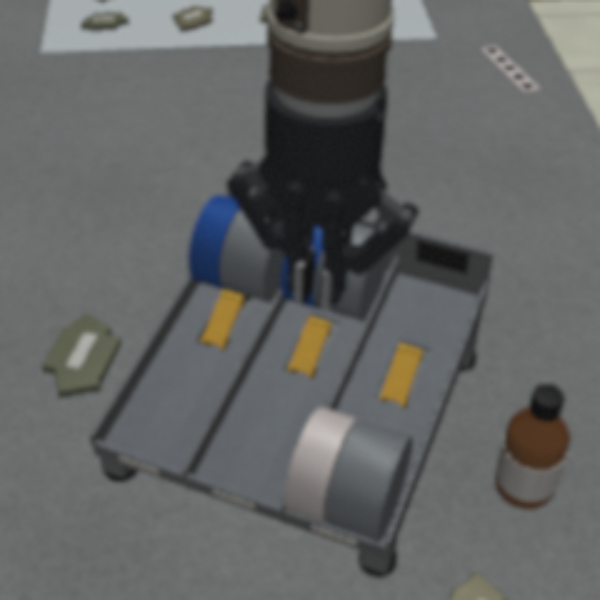

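Both tins are at the top with catches at (223,318) and (311,345) up, and the white tin is at the foot. Backing out and lifting clear.

Request:
{"op": "send_rows", "data": {"moves": [[[-3,0,0],[0,0,0],12],[[-10,0,0],[0,0,0],12],[[-22,0,-2],[0,0,0],12],[[-38,0,-15],[0,0,0],12],[[-56,0,-35],[0,0,0],12],[[-78,0,-55],[0,0,0],12],[[-100,0,-75],[0,0,0],12],[[-124,0,-90],[0,0,0],12],[[-148,0,-105],[0,0,0],12],[[-170,0,-115],[0,0,0],12],[[-185,0,-120],[0,0,0],12],[[-190,0,-120],[0,0,0],12]]}}

```text
clock: 13.08
eef_pos: [0.5161, -0.2505, 0.2939]
tool_rot: [0.858, 0.514, -0.004, 0.002]
ft_force: [-1.1, 0.8, -0.2]
grip_width: 0.0121
```

Request:
{"op": "send_rows", "data": {"moves": [[[-25,5,0],[0,0,0],12],[[-60,10,0],[0,0,0],12],[[-95,15,0],[0,0,0],12],[[-120,20,0],[0,0,0],12],[[-130,20,0],[0,0,0],12],[[-130,20,0],[0,0,0],12]]}}

```text
clock: 13.58
eef_pos: [0.4713, -0.3762, 0.2941]
tool_rot: [0.859, 0.512, -0.004, 0.002]
ft_force: [-0.4, 0.9, 0.5]
grip_width: 0.0123
```

```bash
python3 look.py j
```

```text
h -0.18707525377101675 y -0.019726063515643696 tipz 0.22127325935369246 [ 0.8583  0.5132 -0.0035  0.0014] [0.56 0.02 0.71] 13.6333
```

View pics/j.png

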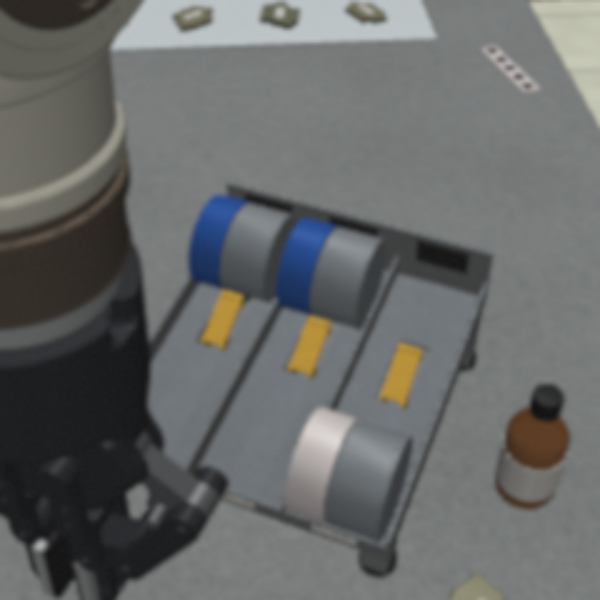

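Both blue tins, at (238,245) and (330,270), are held at the top behind raised catches. The white tin is at the foot, the bottle hasn't moved, and the arm is clear.

```bash
python3 -c "
from workcell import order; print(order.job_done())"
```

```text
the job is handed in; nothing more can be done
None
```

I rolled both blue-lidded tins (the +71 mm lane and the middle lane) up to their stops with the fingertips, at about 50 mm/s. The job was handed in at about 13.6 s of the 58 s allowed.

- **At the stop:** each push ended with the fingertips where I had worked out the stop contact would be. The force had risen to about 12 N, well under the limits.
- **Last picture:** with the arm clear, both tins stayed at the top behind raised yellow catches, and the white tin was at the foot of its lane. The bottle had not moved. Sherd 1 was hidden by the arm in that last picture but had not moved in the one before; sherd 2 was only partly in view and the arm never went near it.
- **Doubtful or unchecked:** the gripper's linkage would have passed too close to the neighbouring tins, so I pushed about 6 mm above the tins' centres. I judged the catches only by eye in the side view. No check failed.

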